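# Wedge the bending block tight in the wedging board

### The arm

A 7-joint arm with a two-finger parallel gripper is mounted at the origin on a cart in front of the work surface, level with it; the furniture and walls round the work are solid. World frame = base frame: x ahead of the robot, y to its left, z up, the work surface at z = 0. Lengths are in m, angles in degrees, forces in N, time in s.
With the tool pointing down it reaches from about 0.425 to 0.875 m from the base axis. Payload 4.7 kg.
Tool frame: the origin (TCP) lies where the fingers leave the gripper's body, on its centre line; the fingertips stand 73 mm ahead of it and the grasp point (between the pads) lies 54 mm ahead of it; z points along the fingers, y is the line along which they close (so a half turn about z gives the same grasp; the last joint's range is limited). The gripper opens to 85 mm and grips with 20 to 120 N. Pads are 22 mm wide; open, the fingers measure 114 mm over their backs; the gripper's body (76 mm by 85 mm) begins 54 mm behind the grasp point. The pads swing forward as they close: fully open they stand 13 mm farther back than shut.
Start: joints at [-70.812, 18.392, -4.016, 83.108, 1.295, 78.541, -3.26], TCP at [0.205, 0.617, 0.304] pointing down, gripper open.
Joint ranges: [-163.93, 163.93], [-17.29, 119.83], [-79.2, 71.16], [3.27, 140.29], [-89.18, 269.18], [5.43, 117.66], [-154.24, 154.24]. Speed limits (degrees/s): [147.25, 147.25, 180, 180, 180, 180, 180].

### API

Orientations are given as a 3x3 rotation matrix whose columns are the frame's x, y, z axes.
In Python, from rig import bot gives the robot as it stands.
- The arm moves only by the shell command python3 -m inch 'ROWS' [OPENING] [FORCE]. ROWS is JSON, a list that holds one entry, the list of rows, each a list of 4 numbers: the shift along the tool's x, y, z in mm, then the turn about the tool's z in rad. A call has 1 to 20 rows; each row is the pose to reach, as a shift and turn from the pose commanded when the call began, along the tool's axes at that moment; what a row does not reach only later rows make up. A row lasts 1/12 s, in which the tool goes at most 41.7 mm and 7.16 degrees, less where a joint would pass 70% of its speed; a pose out of reach is approached as far as the arm can. A call with a gripper value outside its range is refused whole. OPENING is the finger opening in mm, from 0 to 85.4, set as the call begins (- or left out, the last holds). The fingers move at their own pace and stop on an object; FORCE is the grip in N (left out, the last holds). Time passes only in rows, so rows that repeat a pose let the fingers close. It gives the time, the measured TCP pose, the force, the opening and the grip force at its end, in the units of the state.
- bot.sense(): the state, without advancing time (a new reading comes with each control period).
- bot.snapshot(name): name is "scene" or "top" or "wrist"; returns (picture, depth): 420x560x3 uint8, red, green, blue; 420x560 float32, m along the optical axis (not along the pixel's ray), 0 where there is no reading.
- bot.calibration(name): a dict with "mtx" (3x3 intrinsics, pixels), "R" (3x3) and "t" (3): a world point X has camera coordinates R X + t; the wrist camera has in their place "T_tool_cam" (4x4, takes a point from camera to tool coordinates, whose origin is the TCP and whose axes are the flange's). Camera axes: x right, y down, z forward; pixel columns grow to the right and rows downward; lengths in m; the calibration is good to about 2 mm. A picture is of the moment at which its call begins: read the wrist's pose just before it. calibration takes no time and is no camera call.
- bot.sign_off(): hands the job in; it is judged then, once.
The state is a dict: "t": time; "qpos": joint angles; "dq": joint speeds; "tau": joint torques, N m; "ee_pos": TCP position; "ee_rot": TCP orientation; "wrist_force": force on the tool from outside, world axes, zero at the start; "moment": the same for the moment, N m; "finger_gap": finger opening in m; "grip_force": force on a finger pad.
Only numpy, scipy, OpenCV 4.12 (cv2) and the standard library are available. Lean on these libraries where they do the work, as an engineer would, in place of code of your own. Each camera call takes 0.05 s, during which the arm holds its last target. There are 200 camera calls.

### The job

Stand the small cast-iron bending block on its feet on the wedging board, in the corner against the fence and the end stop, with its long side along the fence. Then put the wooden wedge in the gap between the block and the slanted cheek, thin end first, and drive it in until it jams and holds the block tight; let go of it. Leave the other things on the bench where they are.

Things in the scene. Friction and masses are not known exactly. Their poses are not given: they have to be found in the camera images.
- wedging_board: Fixed plywood board, 12 mm thick, with three brown bars 24 mm high on it (tops 36 mm above the bench). Origin on the bench under the board; z up; x runs along the fence to the end stop, the way the wedge is driven, roughly away from the robot. Board: x -120..100, y -65..65 mm. Fence: inner face y = -41 (x -60..75). Stop: face x = +55 (y -41..-2), so the wedge passes beside it.
- cheek: Slanted bar fixed on the +y side of the board, 120 x 20 mm, 24 mm high. Origin: centre of its underside; x along it; the wedge bears on its -y face. In the board's frame that face runs from (x -57, y +37.4) to (x +62, y +19.9) mm, so the gap between block and cheek narrows towards the board's +x.
- block_seat (a point): Where the block's origin lies when it is in the corner, on the board's top: x +23, y -18.5, z +12 mm in the board's frame. The block's y axis then lies along the board's x, and its wedge-side face is at the board's y = +4 mm. Same axes as the board.
- wedge_home (a point): Where the wedge's origin lies when fully driven with the block in the corner (give or take a few mm along x): x 0, y +16.5, z +12 mm in the board's frame. Same axes as the board; the wedge's x lies along the board's x.
- iron_block: Dark cast-iron block like a little bridge, 45 (x) x 66 (y) x 48 (z) mm, about 0.7 kg. Origin: centre of its underside, between the feet; y along its long side; alike after a half turn. Feet 30 mm high, outer ends at y = +-32; top bar (z 30..48) ends at y = +-33 mm. Grasp across x (45 mm); on the board, by the part above the 24 mm bars.
- wedge: Light waxed wood, standing on edge: 150 long (x), 45 mm high, about 0.15 kg. Origin: underside, half way along; x to the thin end. Butt (x -75) 36 mm thick, tip (x +75) 14 mm. Straight face y = -12.5, goes to the block; other face y = +23.5 at butt to +1.5 at tip, fits the cheek. Short of home it is loose by 0.147 mm per mm; pushed home with 12 to 20 N it jams and stays so.
- sanding_block: Bystander: sanding block, 52 x 91 x 29 mm, lying on the bench beyond the work. Origin: centre of its underside.
- glue_bottle: Bystander: white glue bottle with a red cap, 63 mm across and 194 mm high. Origin: centre of its underside.
- tape_roll: Bystander: roll of tape, 68 mm across and 19 mm high, lying flat. Origin: centre of its underside.
There are look-alikes about, which are no part of the job. There is more than one size of the iron_block; the job needs the middle-sized.

How it is judged:
By the outcome, as a careful person would: the job done as asked, in the order asked, and still so for the second after the job is handed in, with the robot touching nothing.
It also fails if it takes over 72 s, if anything falls off the work surface, if the arm or the gripper's body presses on something with over 40 N, if the wrist force passes 120 N, or if a joint passes its speed limit or range.

## Working session

There is one attempt and no reset: what is moved stays moved. The work goes in short steps, Python scripts to look and compute and a shell command to move; the robot and the scene stay as the last step left them, time stands still between calls to the robot, and variables do not carry over. Pictures are saved under pics/ and viewed, at most 10 in all, crops included, and the job is handed in when it is done.

```bash
ls; mkdir -p pics
python3 - <<'E'
from rig import bot
import cv2,numpy as np
np.set_printoptions(precision=4,suppress=True)
s=bot.sense();print(s['t'],s['ee_pos'],s['ee_rot'],s['finger_gap'])
for n in("scene","top"):
    p,d=bot.snapshot(n);cv2.imwrite(f"pics/{n}0.png",p[:,:,::-1]);np.savez(f"{n}0.npz",p=p,d=d)
    c=bot.calibration(n);print(n,c)
print(bot.calibration("wrist"))
E
```

```text
pics
0.0 [0.2049 0.6165 0.3028] [[-0.949   0.3153 -0.0005]
 [ 0.3153  0.949  -0.0019]
 [-0.0001 -0.0019 -1.    ]] 0.08544068131397595
scene {'mtx': array([[462.8467,   0.    , 279.9037],
       [  0.    , 462.8467, 208.6933],
       [  0.    ,   0.    ,   1.    ]]), 'R': array([[ 0.4723, -0.8814, -0.0077],
       [-0.6037, -0.3171, -0.7315],
       [ 0.6423,  0.3501, -0.6818]]), 't': array([-0.3218,  0.3885,  0.7153])}
top {'mtx': array([[408.2575,   0.    , 281.8258],
       [  0.    , 408.2575, 208.0292],
       [  0.    ,   0.    ,   1.    ]]), 'R': array([[ 0.0174, -0.9998, -0.0109],
       [-0.9851, -0.0153, -0.1713],
       [ 0.1711,  0.0137, -0.9852]]), 't': array([-0.0412,  0.5965,  1.1156])}
{'mtx': array([[369.2369,   0.    , 283.7492],
       [  0.    , 369.2369, 203.453 ],
       [  0.    ,   0.    ,   1.    ]]), 'T_tool_cam': array([[ 0.0001, -0.9564, -0.2919,  0.0755],
       [ 1.    ,  0.0005, -0.0012,  0.0001],
       [ 0.0013, -0.2919,  0.9564, -0.0695],
       [ 0.    ,  0.    ,  0.    ,  1.    ]])}
```

View pics/scene0.png

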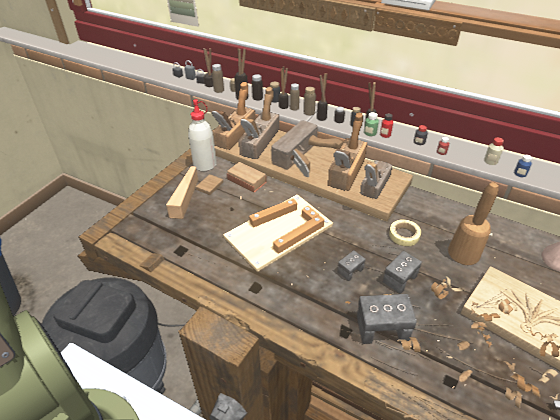

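View pics/top0.png

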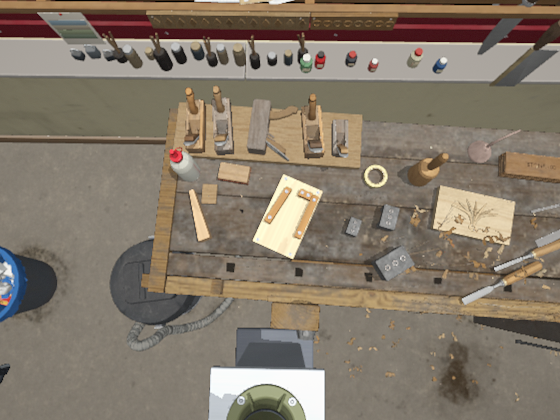

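The scene view shows the wedging board at about (279,232), the tape at (405,232) and three iron blocks: small (350,263), middle (403,270) and large (387,316). The wedge stands at (182,192). In the top view the middle block is at (388,217), the wedge at (199,215) and the board at (289,217).

```bash
cat > h.py <<'E'
import numpy as np,cv2
from rig import bot
np.set_printoptions(precision=4,suppress=True)
def cloud(d,mtx,R,t):
    v,u=np.mgrid[:d.shape[0],:d.shape[1]]
    c=np.dstack([(u-mtx[0,2])/mtx[0,0]*d,(v-mtx[1,2])/mtx[1,1]*d,d])
    return (c-t)@R          # world = R^T (c-t)
def rt(n,s=None):
    c=bot.calibration(n)
    if n!="wrist": return c["mtx"],c["R"],np.array(c["t"])
    T=c["T_tool_cam"];Rw=s["ee_rot"]@T[:3,:3];p=s["ee_rot"]@T[:3,3]+s["ee_pos"]
    return c["mtx"],Rw.T,-Rw.T@p
def ray(uv,z,mtx,R,t):      # pixels -> plane at height z
    uv=np.atleast_2d(uv).astype(float)
    d=np.c_[(uv-mtx[[0,1],[2,2]])/mtx[0,0],np.ones(len(uv))]@R
    o=-R.T@t
    return o+d*((z-o[2])/d[:,2])[:,None]
def shot(n,name):
    s=bot.sense();p,d=bot.snapshot(n);cv2.imwrite(f"pics/{name}.png",p[:,:,::-1])
    m,R,t=rt(n,s);np.savez(f"{name}.npz",p=p,d=d,m=m,R=R,t=t);return p,d,m,R,t
def load(name):
    f=np.load(f"{name}.npz");return [f[k] for k in("p","d","m","R","t")]
def rect(pts):
    (c,w,a)=cv2.minAreaRect(pts[:,:2].astype(np.float32)*1000);return np.round(c,1),np.round(w,1),round(a,1)
E
python3 - <<'E'
from h import *
f=np.load("top0.npz");X=cloud(f["d"],*rt("top"))
def blob(u0,u1,v0,v1,z0,z1,n):
    r=X[v0:v1,u0:u1].reshape(-1,3);k=(r[:,2]>z0)&(r[:,2]<z1);q=r[k]
    print(n,len(q),rect(q),"z med/max",np.median(q[:,2]),q[:,2].max())
blob(340,365,215,240,.012,.1,"small")
blob(375,402,203,232,.012,.1,"mid")
blob(370,416,243,283,.012,.1,"large")
blob(185,213,185,243,.02,.1,"wedge")
blob(250,330,170,260,.006,.02,"board")
blob(250,330,170,260,.027,.05,"bars")
blob(200,220,182,205,.003,.1,"smallthing")
blob(216,252,162,186,.01,.1,"sanding")
blob(362,390,163,190,.008,.1,"tape")
blob(165,200,145,185,.03,.3,"glue")
E
```

```text
small 214 (array([ 549. , -236.6]), array([33.6, 50. ]), 70.1) z med/max 0.036026114102073147 0.04395529004757536
mid 423 (array([ 576.1, -336.2]), array([46. , 66.5]), 74.8) z med/max 0.048065826390443676 0.05425405711464455
large 897 (array([ 438.3, -352.1]), array([ 85. , 100.9]), 30.9) z med/max 0.06666103738673787 0.0730431527561849
wedge 515 (array([574.1, 216.7]), array([150.3,  35.4]), 21.2) z med/max 0.04616701490614969 0.054127419980756986
board 2519 (array([588.6, -51.8]), array([268.6, 225.9]), 4.7) z med/max 0.013224953046721628 0.019822403685527904
bars 732 (array([597.1, -60.8]), array([117.4, 135.5]), 63.4) z med/max 0.037219314459832016 0.04403273168963647
smallthing 333 (array([647.6, 187.3]), array([69., 58.]), 2.2) z med/max 0.011080704485682897 0.01805684220595285
sanding 550 (array([705.9, 115.6]), array([91.5, 52.5]), 81.6) z med/max 0.028990781002390848 0.035957142465504154
tape 265 (array([ 702.9, -305.6]), array([66.5, 67.7]), 79.9) z med/max 0.019407780075243124 0.026728951108912758
glue 837 (array([733.1, 260.4]), array([ 90.2, 102.2]), 79.9) z med/max 0.10639489323646563 0.19881838327426093
```

```bash
python3 -m inch '[[[-29,-25,0,0],[-86,-76,0,0],[-144,-127,0,0],[-201,-179,0,0],[-259,-230,0,0],[-317,-281,0,0],[-374,-333,0,0],[-432,-384,0,0],[-489,-435,0,0],[-547,-486,0,0],[-576,-512,0,0],[-576,-512,0,0],[-576,-512,0,0],[-576,-512,0,0],[-576,-512,0,0],[-576,-512,0,0],[-576,-512,0,0],[-576,-512,0,0],[-576,-512,0,0],[-576,-512,0,0]]]'
python3 - <<'E'
from h import *
s=bot.sense();print(s["t"],s["ee_pos"],s["dq"],s["wrist_force"])
p,d,m,R,t=shot("wrist","w1")
X=cloud(d,m,R,t);print("bench z",np.median(X[300:,:100,2]))
E
```

```text
t: 1.77
ee_pos: [0.5911, -0.0578, 0.3035]
ee_rot: [[-0.946, 0.324, 0.0], [0.324, 0.946, -0.005], [-0.002, -0.004, -1.0]]
wrist_force: [-1.8, 0.7, -0.6]
finger_gap: 0.0852
grip_force: 0.0
1.7667 [ 0.5911 -0.0578  0.3035] [-2.8213 -2.2934 -3.7502  2.4548 -0.931   1.6493 -3.8459] [-1.8024  0.7052 -0.5825]
bench z 0.29539351551716453
```

View pics/w1.png

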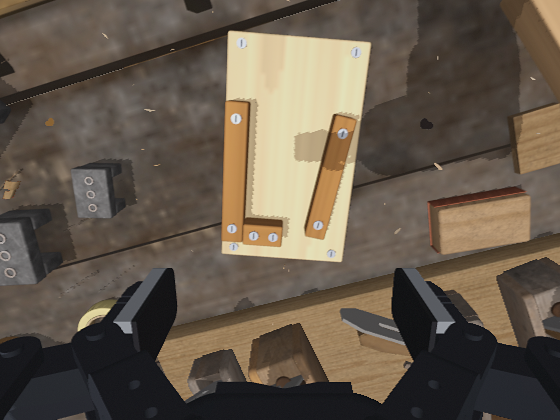

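The wrist view shows the board with corners near (229,31), (371,42), (341,262) and (222,255). The fence is the left bar (236,170), the stop is at (262,233) and the cheek at (330,177). The iron block is at the left edge (15,250).

```bash
cat >> h.py <<'E'
def sides(pts,box,band=.25):
    """line fits of a contour near the 4 sides of box -> corners"""
    L=[]
    for i in range(4):
        a,b=box[i],box[(i+1)%4];e=(b-a);l=np.linalg.norm(e);e=e/l;n=np.array([-e[1],e[0]])
        q=pts-a;s=q@e;k=(abs(q@n)<band*0+8)&(s>.12*l)&(s<.88*l)
        L.append(cv2.fitLine(pts[k].astype(np.float32),cv2.DIST_HUBER,0,.01,.01).ravel())
    out=[]
    for i in range(4):
        v,w=L[i-1],L[i];A=np.c_[v[:2],-w[:2]];x=np.linalg.solve(A,w[2:]-v[2:]);out.append(v[2:]+x[0]*v[:2])
    return np.array(out)
def quad(mask):
    c=max(cv2.findContours(mask.astype(np.uint8),cv2.RETR_EXTERNAL,cv2.CHAIN_APPROX_NONE)[0],key=cv2.contourArea)
    h=cv2.convexHull(c);return h,c
E
python3 - <<'E'
from h import *
p,d,m,R,t=shot("wrist","w2")
X=cloud(d,m,R,t)
s=bot.sense();print(s["ee_pos"],abs(s["dq"]).max())
hsv=cv2.cvtColor(p,cv2.COLOR_RGB2HSV)
for q in((300,80),(236,170),(330,177),(262,233)):print(q,hsv[q[1],q[0]],X[q[1],q[0]])
roi=np.zeros(d.shape,bool);roi[20:275,205:385]=1
# board: everything standing above 6 mm inside roi
b=roi&(X[...,2]>.006)&(X[...,2]<.05)
bars=roi&(X[...,2]>.026)&(X[...,2]<.05)
ba=cv2.approxPolyDP(quad(b)[0],6,True)[:,0];print("board px",ba.tolist());print(rect(X[b]))
C=ray(ba,.012,m,R,t);print(C[:,:2]*1000)
n,lab,st,_=cv2.connectedComponentsWithStats(bars.astype(np.uint8))
for i in range(1,n):
    if st[i,4]>100:
        h,c=quad(lab==i);Q=ray(c[:,0],.036,m,R,t);print(st[i].tolist(),rect(Q),"depth",rect(X[lab==i]),np.median(X[lab==i][:,2]))
E
```

```text
[ 0.59   -0.0516  0.3032] 2.253114059568092
(300, 80) [ 22  58 227] [ 0.5143 -0.0137  0.0126]
(236, 170) [ 16 150 184] [ 0.571  -0.0956  0.0355]
(330, 177) [ 16 147 194] [ 0.6054 -0.0147  0.0351]
(262, 233) [ 16 147 193] [ 0.6375 -0.0937  0.0364]
board px [[224, 34], [365, 46], [336, 264], [217, 254]]
(array([580.5, -50.3]), array([130.3, 219.9]), 66.7)
[[ 455.1495  -66.132 ]
 [ 505.385    50.9052]
 [ 705.1162  -35.0093]
 [ 653.3222 -151.9286]]
[217, 103, 61, 147, 4152] (array([584.2, -86.8]), array([ 59.4, 136.4]), 66.9) depth (array([584.8, -87.1]), array([ 60.1, 136.8]), 66.7) 0.03541820903940697
[300, 118, 52, 125, 2749] (array([608.9, -21.8]), array([ 20.9, 119.3]), 58.4) depth (array([610. , -21.5]), array([ 20.4, 120.3]), 58.4) 0.035313992977899354
```

```bash
python3 -m inch '[[[-8,-27,5,0],[-18,-64,15,-0.02],[-28,-102,25,-0.04],[-39,-139,35,-0.056],[-49,-177,45,-0.056],[-60,-214,50,-0.056],[-68,-245,55,-0.056],[-76,-274,60,-0.056],[-76,-274,60,-0.056],[-76,-274,60,-0.056],[-76,-274,60,-0.056],[-76,-274,60,-0.056],[-76,-274,60,-0.056],[-76,-274,60,-0.056]]]'
python3 - <<'E'
from h import *
p,d,m,R,t=shot("wrist","w3")
X=cloud(d,m,R,t);s=bot.sense();print(s["ee_pos"],s["ee_rot"],abs(s["dq"]).max())
k=(X[...,2]>.040)&(X[...,2]<.056)&(np.hypot(X[...,0]-.576,X[...,1]+.336)<.06)
print(rect(X[k]),np.median(X[k][:,2]));Q=ray(quad(k)[1][:,0],.048,m,R,t);print(rect(Q))
# obstacles near, above 70 mm
k=(X[...,2]>.07)&(np.hypot(X[...,0]-.576,X[...,1]+.336)<.16)
q=X[k];q=q[q[:,2]<.15];print(len(q), q[np.argsort(np.hypot(q[:,0]-.576,q[:,1]+.336))[:5]] if len(q) else "")
E
```

```text
t: 3.03
ee_pos: [0.5767, -0.3328, 0.2442]
ee_rot: [[-0.966, 0.259, 0.001], [0.259, 0.966, 0.001], [-0.001, 0.001, -1.0]]
wrist_force: [-0.2, -0.2, -0.5]
finger_gap: 0.0851
grip_force: 0.0
[ 0.5765 -0.3332  0.2442] [[-0.9657  0.2597  0.0007]
 [ 0.2597  0.9657  0.0006]
 [-0.0005  0.0007 -1.    ]] 0.36130657685526435
(array([ 576. , -339.7]), array([45.1, 65.6]), 74.5) 0.0473899001863681
(array([ 575.2, -339.4]), array([44.7, 65.4]), 74.8)
1813 [[ 0.454  -0.3709  0.0706]
 [ 0.4526 -0.3674  0.0702]
 [ 0.6858 -0.4233  0.0746]
 [ 0.6853 -0.424   0.0703]
 [ 0.6845 -0.4255  0.0849]]
```

View pics/w3.png

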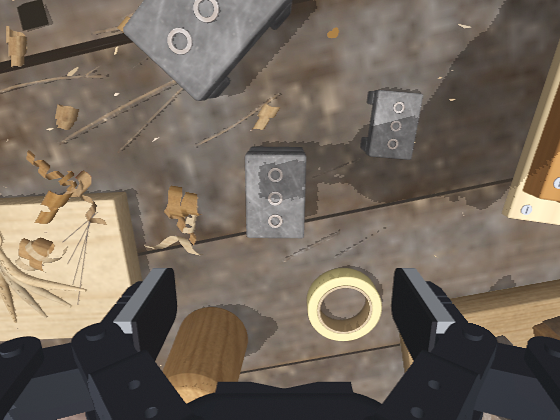

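The wrist view shows the middle block upright at (275,195) between the fingers, with the tape at (345,303) and the mallet at (205,350). The small block is at (395,122) and the large one at (210,35).

```bash
python3 - <<'E'
from h import *
p,d,m,R,t=load("w3")
T=bot.calibration("wrist")["T_tool_cam"]
c=cloud(d,m,np.eye(3),np.zeros(3))@T[:3,:3].T+T[:3,3]
r=c[255:420,100:180];k=(r[...,2]<.11)&(r[...,2]>0);q=r[k]
print(q[np.argsort(-q[:,2])[:8]], np.percentile(q[:,2],[50,90,99]))
r=c[255:420,390:470];k=(r[...,2]<.11)&(r[...,2]>0);q=r[k]
print(q[np.argsort(-q[:,2])[:5]])
E
python3 -m inch '[[[-1,-5,10,0.003],[-1,-5,30,0.003],[-1,-5,60,0.003],[-1,-5,90,0.003],[-1,-5,110,0.003],[-1,-5,120,0.003],[-1,-5,120,0.003],[-1,-5,120,0.003],[-1,-5,120,0.003],[-1,-5,120,0.003]]]'
```

```text
[[-0.0035 -0.0432  0.0609]
 [ 0.0041 -0.0433  0.0608]
 [ 0.0051 -0.0432  0.0606]
 [ 0.0008 -0.0431  0.0604]
 [ 0.0048 -0.0431  0.0603]
 [-0.0059 -0.0432  0.0603]
 [-0.0039 -0.043   0.0601]
 [-0.0034 -0.0429  0.0599]] [0.0317 0.0509 0.0583]
[[-0.0034  0.0429  0.0609]
 [-0.0018  0.043   0.0604]
 [-0.0054  0.0429  0.0604]
 [ 0.0001  0.0428  0.0603]
 [ 0.0071  0.0429  0.0602]]
t: 3.92
ee_pos: [0.5765, -0.3405, 0.1259]
ee_rot: [[-0.964, 0.265, 0.003], [0.265, 0.964, -0.001], [-0.003, -0.001, -1.0]]
wrist_force: [-0.2, -0.6, 0.9]
finger_gap: 0.0855
grip_force: 0.0
```

```bash
python3 -m inch '[[[0,0,13,0],[0,0,26,0],[0,0,26,0],[0,0,26,0],[0,0,26,0]]]' && python3 -m inch '[[[0,0,0,0],[0,0,0,0],[0,0,0,0],[0,0,0,0],[0,0,0,0],[0,0,0,0],[0,0,0,0],[0,0,0,0]]]' 35 80
```

```text
t: 4.33
ee_pos: [0.5754, -0.3397, 0.0975]
ee_rot: [[-0.964, 0.265, -0.001], [0.265, 0.964, 0.0], [0.001, 0.0, -1.0]]
wrist_force: [0.1, 1.1, 0.6]
finger_gap: 0.0855
grip_force: 0.0
t: 5.0
ee_pos: [0.576, -0.3397, 0.0987]
ee_rot: [[-0.964, 0.264, 0.001], [0.264, 0.964, -0.0], [-0.001, 0.0, -1.0]]
wrist_force: [-0.1, 1.0, 6.4]
finger_gap: 0.0432
grip_force: 84.6
```

```bash
python3 -m inch '[[[0,0,-10,0],[0,0,-30,0],[0,0,-60,0],[2,10,-85,0],[7,40,-90,0.03],[13,72,-90,0.06],[20,106,-90,0.1],[26,140,-90,0.138],[33,174,-90,0.138],[39,208,-90,0.138],[45,240,-90,0.138],[49,258,-90,0.138],[49,264,-90,0.138],[49,264,-90,0.138],[49,264,-90,0.138],[49,264,-90,0.138],[49,264,-90,0.138],[49,264,-90,0.138]]]'
python3 - <<'E'
from h import *
shot("wrist","w4")
E
```

```text
t: 6.5
ee_pos: [0.5978, -0.0741, 0.1878]
ee_rot: [[-0.918, 0.397, -0.0], [0.397, 0.918, -0.001], [0.0, -0.001, -1.0]]
wrist_force: [-0.3, 0.5, -8.4]
finger_gap: 0.0435
grip_force: 83.4
```

View pics/w4.png

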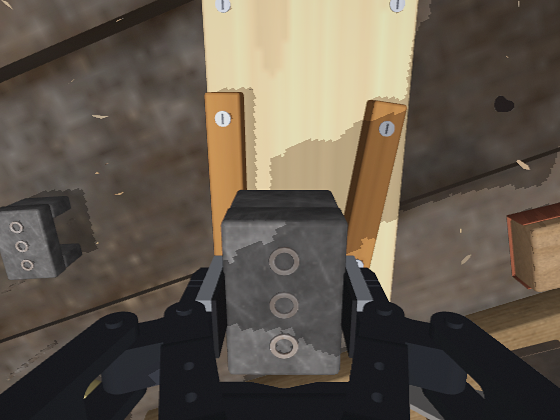

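The block is held upright and square in the pads, its top face spanning (222..347, 220..373). The fence is on its left (225,180) and the cheek on its right (375,190).

Run:
```python
from h import *
p,d,m,R,t=load("w4")
T=bot.calibration("wrist")["T_tool_cam"]
c=cloud(d,m,np.eye(3),np.zeros(3))@T[:3,:3].T+T[:3,3]
z=np.median(c[240:340,240:330,2]);print("block top in tool z",z)
k=np.zeros(d.shape,bool);k[200:380,215:352]=1
k&=(abs(c[...,2]-z)<.003)
print(rect(c[k]),c[k][:,0].min(),c[k][:,0].max(),np.percentile(c[k][:,1],[1,50,99]))
X=cloud(d,m,R,t);b=np.zeros(d.shape,bool);b[100:180,200:250]=1;b&=(X[...,2]>.026)
print("fence",rect(X[b]),np.median(X[b][:,2]));b=np.zeros(d.shape,bool);b[110:180,260:340]=1;print(np.median(X[b][:,2]))
# board left/right edges near the near end
b=np.zeros(d.shape,bool);b[5:90,180:440]=1;b&=(X[...,2]>.006);q=X[b][:,:2]*1000-[589.7,-54.3]
a=np.radians(-23.2);ex=np.array([np.cos(a),np.sin(a)]);ey=np.array([-ex[1],ex[0]]);print("board y range",np.percentile(q@ey,[.5,99.5]),"fence inner", end=" ")
b=np.zeros(d.shape,bool);b[110:190,200:255]=1;b&=(X[...,2]>.03);q=X[b][:,:2]*1000-[589.7,-54.3];print(np.percentile(q@ey,[.5,99.5]),np.percentile(q@ex,[.5,99.5]))
s=bot.sense();q=s["ee_pos"][:2]*1000-[589.7,-54.3];print("tcp in board",q@ex,q@ey,s["ee_pos"][2],s["ee_rot"][:,1])
```

```text
block top in tool z 0.05126277090238255
(array([-0.5, -0.5]), array([50.3, 66.9]), 89.9) -0.03400710084615423 0.0329213247052745 [-0.0221 -0.0004  0.0215]
fence (array([543.4, -76.2]), array([47.1, 53.1]), 66.4) 0.03549405071679944
0.011497884774910472
board y range [-63.8294  64.0005] fence inner [-61.5307 -14.6819] [-60.261   -1.9902]
tcp in board 15.13980941960495 -14.578211176301235 0.1878651229246383 [ 0.3969  0.9179 -0.0004]
```

```bash
python3 -m inch '[[[0,0,12,0],[0,0,36,0],[0,0,60,0],[0,0,70,0],[0,0,73,0],[0,0,74,0],[0,0,74,0],[0,0,74,0],[0,0,74,0]]]'
python3 - <<'E'
from h import *
s=bot.sense();a=np.radians(-23.2);ex=np.array([np.cos(a),np.sin(a)]);ey=np.array([-ex[1],ex[0]])
q=s["ee_pos"][:2]*1000-[589.7,-54.3];print("tcp in board",q@ex,q@ey,s["ee_pos"][2])
E
```

```text
t: 7.3
ee_pos: [0.5991, -0.0723, 0.1154]
ee_rot: [[-0.919, 0.395, 0.003], [0.395, 0.919, 0.0], [-0.002, 0.001, -1.0]]
wrist_force: [0.7, -0.7, -8.6]
finger_gap: 0.0433
grip_force: 83.8
tcp in board 15.786369357959899 -12.846735947046165 0.11538828286779601
```

```bash
python3 -m inch '[[[0,0,2,0],[0,-2,3,0],[0,-4,3,0],[0,-6,3,0],[0,-6.5,3,0],[0,-6.5,3,0],[0,-6.5,3,0]]]'; python3 -m inch '[[[-2,0,0,0],[-4,0,0,0],[-6,0,0,0],[-7,0,0,0],[-8,0,0,0],[-8,0,0,0],[-8,0,0,0]]]'
python3 - <<'E'
from h import *
s=bot.sense();a=np.radians(-23.2);ex=np.array([np.cos(a),np.sin(a)]);ey=np.array([-ex[1],ex[0]])
q=s["ee_pos"][:2]*1000-[589.7,-54.3];print("tcp in board",q@ex,q@ey,s["ee_pos"][2],"F",s["wrist_force"][:2]@ex,s["wrist_force"][:2]@ey,s["wrist_force"][2])
E
```

```text
t: 7.88
ee_pos: [0.596, -0.0767, 0.111]
ee_rot: [[-0.919, 0.394, 0.001], [0.394, 0.919, 0.002], [-0.0, 0.002, -1.0]]
wrist_force: [2.6, 4.7, -9.2]
finger_gap: 0.0429
grip_force: 84.0
t: 8.47
ee_pos: [0.603, -0.0797, 0.1109]
ee_rot: [[-0.919, 0.394, -0.0], [0.394, 0.919, 0.002], [0.001, 0.002, -1.0]]
wrist_force: [-0.4, 5.3, -8.3]
finger_gap: 0.0434
grip_force: 84.2
tcp in board 22.26080514104387 -18.08227352517992 0.11091100277992422 F -2.5039993907516394 4.72766988858913 -8.28391955369576
```

```bash
python3 -m inch '[[[-1,0,0,0],[-2,-0.5,0,0],[-2,-0.5,1,0],[-2,-0.5,2,0],[-2,-0.5,2,0],[-2,-0.5,2,0]]]'
python3 - <<'E'
from h import *
s=bot.sense();a=np.radians(-23.2);ex=np.array([np.cos(a),np.sin(a)]);ey=np.array([-ex[1],ex[0]])
q=s["ee_pos"][:2]*1000-[589.7,-54.3];print("tcp in board",q@ex,q@ey,s["ee_pos"][2],"F",s["wrist_force"][:2]@ex,s["wrist_force"][:2]@ey,s["wrist_force"][2])
E
```

```text
t: 8.97
ee_pos: [0.6036, -0.0801, 0.1107]
ee_rot: [[-0.919, 0.393, -0.004], [0.393, 0.919, 0.005], [0.005, 0.003, -1.0]]
wrist_force: [-8.7, 8.4, 7.5]
finger_gap: 0.0439
grip_force: 86.2
tcp in board 22.903862084423203 -18.206887694137183 0.1107283691023723 F -11.364146451851214 4.3208664430703125 7.4753766441469
```

```bash
python3 -m inch '[[[-1,0,1,0],[-1,0,1,0],[-1,0,1,0],[-1,0,1,0],[-1,0,1,0],[-1,0,-2,0],[-1,0,-20,0],[-1,0,-50,0]]]' 80; python3 -m inch '[[[0,0,-30,0],[7,13,-60,-0.1],[22,40,-80,-0.2],[41,74,-85,-0.3],[61,111,-85,-0.4],[80,145,-85,-0.5],[100,181,-85,-0.6],[120,217,-85,-0.7],[138,247,-85,-0.77],[142,258,-85,-0.77],[144,261,-85,-0.77],[144,261,-85,-0.77],[144,261,-85,-0.77],[144,261,-85,-0.77],[144,261,-85,-0.77]]]'
python3 - <<'E'
from h import *
p,d,m,R,t=shot("wrist","w5")
X=cloud(d,m,R,t);s=bot.sense();print(s["ee_pos"],s["ee_rot"][:,1])
k=(X[...,2]>.036)&(X[...,2]<.056)&(np.hypot(X[...,0]-.574,X[...,1]-.217)<.1)
k=k.astype(np.uint8);h,c=quad(k)
k2=np.zeros_like(k);cv2.drawContours(k2,[c],-1,1,-1)
print(rect(X[(k2>0)&(k>0)]),np.median(X[k>0][:,2]))
a=cv2.approxPolyDP(h,5,True)[:,0];print(a.tolist());Q=ray(a,.045,m,R,t);print(Q[:,:2]*1000)
C=ray(c[:,0],.045,m,R,t)[:,:2]*1000;np.save("wc.npy",C)
E
```

```text
t: 9.63
ee_pos: [0.6034, -0.0827, 0.1566]
ee_rot: [[-0.919, 0.395, -0.007], [0.395, 0.919, -0.0], [0.006, -0.003, -1.0]]
wrist_force: [0.2, -0.0, -0.0]
finger_gap: 0.0797
grip_force: 0.0
t: 10.88
ee_pos: [0.5768, 0.2112, 0.2441]
ee_rot: [[-0.936, -0.353, 0.0], [-0.353, 0.936, -0.001], [-0.0, -0.001, -1.0]]
wrist_force: [0.1, 0.2, -0.5]
finger_gap: 0.0802
grip_force: 0.0
[0.5767 0.2116 0.2441] [-0.3532  0.9355 -0.0005]
(array([574.4, 211.8]), array([149.6,  34.7]), 19.4) 0.0443132013895316
[[307, 89], [312, 97], [286, 276], [270, 280], [263, 93]]
[[499.4057 199.5685]
 [503.1368 204.8142]
 [639.6577 237.1106]
 [647.6237 226.2395]
 [512.6956 171.8576]]
```

View pics/w5.png

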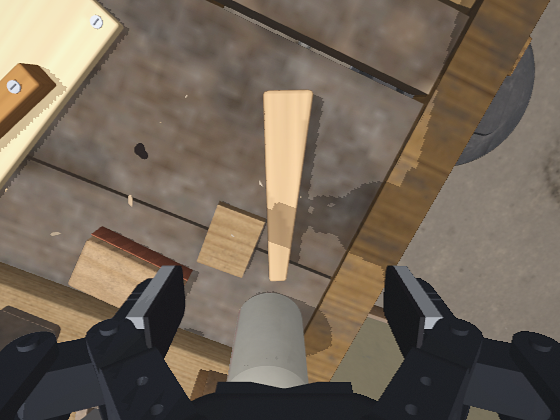

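The wedge runs from its butt (263..312, 91) to its tip (270..286, 280), straight face on the left and slanted face on the right. The glue bottle (268,330) is beyond the tip and a loose chip of wood (230,240) is beside it.

Run:
```python
from h import *
p,d,m,R,t=load("w5");X=cloud(d,m,R,t)
k=(X[...,2]>.038)&(X[...,2]<.056)&(np.hypot(X[...,0]-.574,X[...,1]-.212)<.1)
L=[];Rr=[]
for v in range(102,270,4):
    u=np.flatnonzero(k[v,250:330])+250
    L.append((u[0]-.5,v));Rr.append((u[-1]+.5,v))
def fit(P):
    Q=ray(np.array(P),.045,m,R,t)[:,:2]*1000
    f=cv2.fitLine(Q.astype(np.float32),cv2.DIST_HUBER,0,.01,.01).ravel();f[:2]*=np.sign(f[0]);return f
l,r=fit(L),fit(Rr);al=np.degrees(np.arctan2(l[1],l[0]));ar=np.degrees(np.arctan2(r[1],r[0]))
print("straight",al,"slanted",ar,"diff (8.34 wanted)",al-ar)
rows=np.flatnonzero(k[:,270:284].any(1));print(rows[0],rows[-1])
e=l[:2];n=np.array([-e[1],e[0]])
b=ray([[287,rows[0]-.5],[277,rows[-1]+.5]],.045,m,R,t)[:,:2]*1000
sb=(b-l[2:])@e;print("len",sb)
o=l[2:]+e*sb.mean()+n*12.5;print("origin",o)
for x in(-60,-40,0,40):   # thickness
    P=o+e*x-n*12.5;nr=np.array([-r[1],r[0]]);print(x,((r[2:]-P)@nr)/(n@nr),25-.1467*x)
for x in(-40,-45,-50):
    print("grasp pt",x,o+e*x+n*((25-.1467*x)/2-12.5))
s=bot.sense();print(s["ee_pos"]*1000,s["ee_rot"],np.degrees(np.arctan2(*s["ee_rot"][[1,0],1])))
```

```text
straight 21.71333 slanted 13.286801 diff (8.34 wanted) 8.426528
90 280
len [-68.754   79.2944]
origin [575.1756 209.5822]
-60 33.50891670037749 33.802
-40 30.54611010916355 30.868000000000002
0 24.620498751293674 25.0
40 18.694887393423798 19.131999999999998
grasp pt -40 [536.9283 197.5095]
grasp pt -45 [532.1474 196.0004]
grasp pt -50 [527.3665 194.4913]
[576.7402 211.6447 244.0999] [[-0.9355 -0.3532  0.0003]
 [-0.3532  0.9355 -0.0004]
 [-0.0002 -0.0005 -1.    ]] 110.68492596344137
```

```bash
python3 -m inch '[[[10,0,10,0.02],[25,1,35,0.056],[40,1,70,0.056],[47,1,100,0.056],[47,1,114,0.056],[47,1,114,0.056],[47,1,114,0.056],[47,1,114,0.056],[47,1,114,0.056]]]'
python3 - <<'E'
from h import *
s=bot.sense();r=s["ee_rot"];print(s["ee_pos"]*1000,np.degrees(np.arctan2(r[1,1],r[0,1])),r.T@(np.array([532.1,196,99])-s["ee_pos"]*1000),s["dq"])
E
```

```text
t: 11.68
ee_pos: [0.5335, 0.1981, 0.1319]
ee_rot: [[-0.953, -0.303, 0.003], [-0.303, 0.953, 0.002], [-0.004, 0.0, -1.0]]
wrist_force: [0.3, 0.3, 1.0]
finger_gap: 0.0802
grip_force: 0.0
[533.4817 198.1315 131.8566] 107.63041458251917 [ 2.08   -1.6282 32.8486] [-0.0437  0.024  -0.1996  0.173  -0.0772 -0.0492 -0.0589]
```

```bash
python3 -m inch '[[[2,-1.5,10,0],[2,-1.5,25,0],[2,-1.5,32,0],[2,-1.5,32,0],[2,-1.5,32,0]]]' && python3 -m inch '[[[2,0,0,0],[0,0,0,0],[0,0,0,0],[0,0,0,0],[0,0,0,0],[0,0,0,0],[0,0,0,0],[0,0,0,0]]]' 20 70 && python3 -m inch '[[[0,0,-10,0],[0,0,-30,0],[0,0,-60,0],[0,0,-85,0],[0,0,-95,0],[0,0,-95,0],[0,0,-95,0]]]'
```

```text
t: 12.1
ee_pos: [0.5304, 0.1957, 0.0977]
ee_rot: [[-0.953, -0.303, -0.001], [-0.303, 0.953, -0.0], [0.001, -0.0, -1.0]]
wrist_force: [0.4, -0.2, 0.4]
finger_gap: 0.0798
grip_force: 0.0
t: 12.77
ee_pos: [0.5311, 0.1961, 0.0989]
ee_rot: [[-0.953, -0.303, 0.001], [-0.303, 0.953, 0.001], [-0.002, 0.0, -1.0]]
wrist_force: [-1.1, 0.3, 6.1]
finger_gap: 0.0307
grip_force: 69.4
t: 13.35
ee_pos: [0.5301, 0.1958, 0.1925]
ee_rot: [[-0.953, -0.303, -0.0], [-0.303, 0.953, 0.0], [0.0, 0.0, -1.0]]
wrist_force: [-0.4, -0.8, -2.0]
finger_gap: 0.0307
grip_force: 69.5
```

```bash
python3 -m inch '[[[5,-8,0,0.05],[17,-24,0,0.15],[32,-46,0,0.25],[48,-68,0,0.35],[64,-91,0,0.45],[80,-114,0,0.55],[95,-135,0,0.65],[103,-147,0,0.75],[106,-150,0,0.785],[106,-150,0,0.785],[106,-150,0,0.785],[106,-150,0,0.785],[106,-150,0,0.785],[106,-150,0,0.785]]]'
cat > ins.py <<'E'
from h import *
import sys
p,d,m,R,t=shot("wrist",sys.argv[1]);s=bot.sense()
T=bot.calibration("wrist")["T_tool_cam"]
c=cloud(d,m,np.eye(3),np.zeros(3))@T[:3,:3].T+T[:3,3]
a=np.radians(-23.2);ex=np.array([np.cos(a),np.sin(a)]);ey=np.array([-ex[1],ex[0]])
q=s["ee_pos"][:2]*1000-[589.7,-54.3];r=s["ee_rot"]
print("tcp board",q@ex,q@ey,s["ee_pos"][2]*1000,"yaw of -x",np.degrees(np.arctan2(-r[1,0],-r[0,0])),"F",s["wrist_force"][:2]@ex,s["wrist_force"][:2]@ey,s["wrist_force"][2])
E
python3 ins.py w6
python3 - <<'E'
from h import *
s=cv2.imread("pics/w6.png");print(s.shape)
E
```

```text
t: 14.52
ee_pos: [0.475, 0.0215, 0.1926]
ee_rot: [[-0.889, 0.457, -0.0], [0.457, 0.889, -0.0], [0.0, -0.001, -1.0]]
wrist_force: [0.5, -0.4, -1.8]
finger_gap: 0.031
grip_force: 69.4
tcp board -135.1856876036608 24.392196376756324 192.71224431488196 yaw of -x -27.230315713595846 F 0.07683284970482929 -1.0482464254679804 -1.0033138771961276
(420, 560, 3)
```

View pics/w6.png

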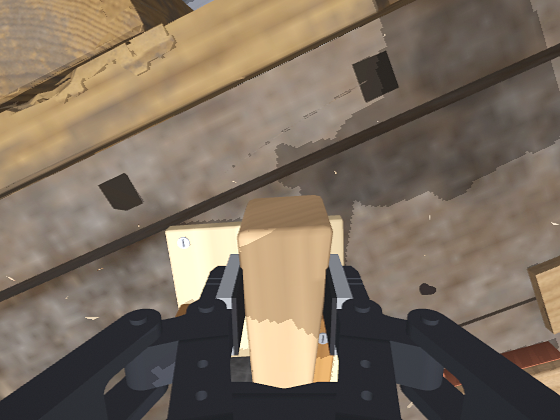

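The wedge is held level with its butt near (284,215), tapering to (255..312, 385), between the pads and lined up over the board.

Run:
```python
from h import *
p,d,m,R,t=load("w6")
T=bot.calibration("wrist")["T_tool_cam"]
c=(cloud(d,m,np.eye(3),np.zeros(3))@T[:3,:3].T+T[:3,3])*1000
for v in (250,300,340,370): print(v,np.median(c[v,270:300],0))
z=np.median(c[250:360,270:300,2])
k=np.zeros(d.shape,bool);k[190:385,232:340]=1;k&=abs(c[...,2]-z)<4
Rt=T[:3,:3].T;tt=-Rt@T[:3,3]
L=[];r=[]
for y in range(350,384,3):
    u=np.flatnonzero(k[y,232:340])+232;L.append((u[0]-.5,y));r.append((u[-1]+.5,y))
for P in(L,r):
    Q=ray(P,z/1000,m,Rt,tt)*1000;f=np.polyfit(-Q[:,0],Q[:,1],1);print(Q[0],Q[-1],"slope deg",np.degrees(np.arctan(f[0])), "y at tool x=0",f[1])
rows=np.flatnonzero(k[:,284]);print("butt",ray([[284,rows[0]-.5]],z/1000,m,Rt,tt)*1000, z)
# left/right edges above the fingers
L=[];r=[]
for y in range(232,252,3):
    u=np.flatnonzero(k[y,225:345])+225;L.append((u[0]-.5,y));r.append((u[-1]+.5,y))
for P in(L,r): print(ray([P[0],P[-1]],z/1000,m,Rt,tt)*1000)
```

```text
250 [19.964   0.0397 54.1698]
300 [-0.9359  0.0544 54.4979]
340 [-19.0244   0.097   54.6205]
370 [-33.7472   0.0763  54.9665]
[-23.7002 -14.3252  54.5502] [-39.899  -10.6488  54.5502] slope deg 7.600936144516423 y at tool x=0 -17.82584421615858
[-23.6686  12.8605  54.5502] [-39.8714   9.9815  54.5502] slope deg -7.133509228137239 y at tool x=0 16.080274427174604
butt [[29.7075 -0.1454 54.5502]] 54.55024169048287
[[ 26.8259 -16.519   54.5502]
 [ 19.7809 -17.1362  54.5502]]
[[26.8465 17.3029 54.5502]
 [19.8042 16.8446 54.5502]]
```

```bash
python3 -m inch '[[[0,0,12,0],[0,0,36,0],[0,0,60,0],[0,0,74,0],[0,0,78,0],[0,0,78,0],[0,0,78,0]]]' && python3 -m inch '[[[-6,0.2,0,0],[-18,0.5,0,0],[-32,1,0,0],[-44,1.5,0,0],[-50,1.5,0,0],[-50,1.5,0,0],[-50,1.5,0,0],[-50,1.5,0,0]]]'; python3 ins.py w7
python3 - <<'E'
from h import *
p,d,m,R,t=shot("scene","s7")
cv2.imwrite("pics/s7c.png",cv2.resize(p[180:290,210:350,::-1],None,fx=5,fy=5,interpolation=cv2.INTER_CUBIC))
E
```

```text
t: 15.15
ee_pos: [0.4755, 0.0209, 0.1155]
ee_rot: [[-0.889, 0.459, 0.001], [0.459, 0.889, -0.0], [-0.001, 0.0, -1.0]]
wrist_force: [0.6, 0.1, -2.3]
finger_gap: 0.0309
grip_force: 69.4
t: 15.82
ee_pos: [0.5197, -0.0005, 0.115]
ee_rot: [[-0.889, 0.459, -0.0], [0.459, 0.889, 0.001], [0.001, 0.0, -1.0]]
wrist_force: [-0.5, -0.2, -2.3]
finger_gap: 0.0311
grip_force: 69.5
tcp board -85.7188219356843 21.87626371254055 114.9550503064021 yaw of -x -27.29041329291514 F -0.280853412639476 -0.05927696107320672 -1.5864747568011903
```

View pics/s7c.png

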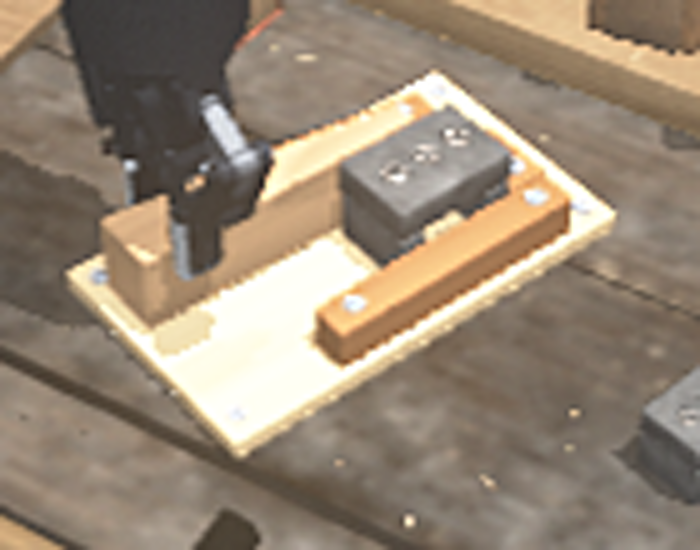

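The block stands in the corner against fence and stop, at (425,180) in the crop. The wedge lies in the gap behind it, held at its butt (200,230).

```bash
python3 -m inch '[[[0,0,1,0],[-5,0.2,2,0],[-13,0.4,2,0],[-21,0.6,2,0],[-26,0.8,2,0],[-28,0.8,2,0],[-28,0.8,2,0],[-28,0.8,2,0]]]'; python3 ins.py w8; python3 -m inch '[[[0,0,0.5,0],[0,0,1,0],[0,0,1.5,0],[0,0,2,0],[0,0,2,0],[0,0,2,0]]]'
```

```text
t: 16.58
ee_pos: [0.546, -0.0128, 0.113]
ee_rot: [[-0.889, 0.459, 0.001], [0.459, 0.889, 0.0], [-0.001, 0.001, -1.0]]
wrist_force: [1.2, 0.7, -1.4]
finger_gap: 0.0309
grip_force: 69.3
tcp board -56.78353222042888 20.9007553953641 113.02524581400338 yaw of -x -27.292036669541005 F 0.9291331610872874 2.5625443548683706 -2.2435917102815033
t: 17.13
ee_pos: [0.5454, -0.0127, 0.111]
ee_rot: [[-0.889, 0.459, 0.0], [0.459, 0.889, 0.0], [0.0, 0.0, -1.0]]
wrist_force: [1.9, 1.5, -1.7]
finger_gap: 0.0308
grip_force: 69.3
```

```bash
python3 -m inch '[[[0,0,0.5,0],[0,0,1,0],[0,0,1,0],[0,0,1,0]]]'; python3 -m inch '[[[0,0,0,0],[0,0,0,0],[0,0,0,0],[0,0,0,0],[0,0,-5,0],[0,0,-20,0],[0,0,-45,0],[0,0,-60,0],[0,0,-60,0],[0,0,-60,0]]]' 60; python3 ins.py w9
```

```text
t: 17.47
ee_pos: [0.5454, -0.0127, 0.1109]
ee_rot: [[-0.889, 0.459, -0.0], [0.459, 0.889, 0.001], [0.001, 0.001, -1.0]]
wrist_force: [-2.1, 3.4, 7.7]
finger_gap: 0.0309
grip_force: 70.1
t: 18.3
ee_pos: [0.5459, -0.0131, 0.1709]
ee_rot: [[-0.888, 0.459, 0.002], [0.459, 0.888, 0.001], [-0.002, 0.001, -1.0]]
wrist_force: [-0.3, -0.2, -0.5]
finger_gap: 0.0603
grip_force: 0.0
tcp board -57.21991160326055 20.390561800678206 169.8013570260828 yaw of -x -27.324195065864004 F -0.18410565192482847 -0.2189183407198227 -0.49511529999099246
```

```bash
python3 -m inch '[[[10,-1,0,-0.02],[30,-2,0,-0.05],[50,-3.5,0,-0.072],[61,-4.3,0,-0.072],[61,-4.3,0,-0.072],[61,-4.3,15,-0.072],[61,-4.3,40,-0.072],[61,-4.3,65,-0.072],[61,-4.3,77,-0.072],[61,-4.3,77,-0.072],[61,-4.3,77,-0.072],[61,-4.3,77,-0.072]]]' 0; python3 ins.py w10
```

```text
t: 19.35
ee_pos: [0.4901, 0.011, 0.0937]
ee_rot: [[-0.919, 0.394, 0.002], [0.394, 0.919, -0.0], [-0.001, 0.0, -1.0]]
wrist_force: [1.8, 0.0, 0.6]
finger_gap: -0.0
grip_force: 0.0
tcp board -117.15905655054861 20.932513161951743 93.9635265414449 yaw of -x -23.201887377432822 F 0.2209241132940815 0.0015105374975678896 0.34474986187058565
```

View pics/w10.png

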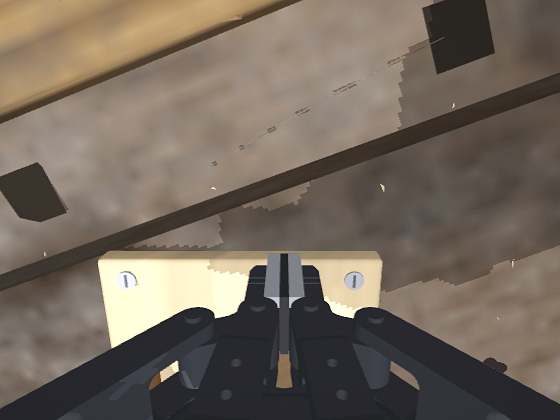

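The closed fingers are at (284,300), behind the wedge's butt and centred on the board.

```bash
python3 -m inch '[[[-3,0,0,0],[-7,0,0,0],[-11,0,0,0],[-14,0,0,0],[-16,0,0,0],[-17,0,0,0],[-18,0,0,0],[-19,0,0,0],[-20,0,0,0],[-21,0,0,0],[-22,0,0,0],[-23,0,0,0],[-24,0,0,0],[-24,0,0,0]]]'; python3 ins.py w11;  python3 -m inch '[[[-1,0,0,0],[-2,0,0,0],[-3,0,0,0],[-4,0,0,0],[-4,0,0,0]]]'; python3 ins.py w12
```

```text
t: 20.57
ee_pos: [0.5112, 0.0018, 0.0929]
ee_rot: [[-0.919, 0.394, -0.0], [0.394, 0.919, 0.0], [0.0, -0.0, -1.0]]
wrist_force: [-0.1, -0.1, 0.7]
finger_gap: -0.0002
grip_force: 0.1
tcp board -94.19622149591738 20.614420655337835 92.87920103874853 yaw of -x -23.191601778851535 F -0.09633940796310962 0.05916323006915969 -0.061016020693197635
t: 21.03
ee_pos: [0.5151, 0.0, 0.0929]
ee_rot: [[-0.919, 0.394, 0.0], [0.394, 0.919, -0.0], [-0.0, -0.0, -1.0]]
wrist_force: [-0.5, 0.1, -0.8]
finger_gap: 0.0003
grip_force: 0.1
tcp board -89.96468631822631 20.59910049347504 92.94197115427566 yaw of -x -23.19691021828625 F 0.19291049172011238 0.5647274313563669 -0.3354890735664955
```

```bash
for i in 1 2 3; do python3 -m inch '[[[-0.5,0,0,0],[-1,0,0,0],[-1.5,0,0,0],[-2,0,0,0],[-2,0,0,0]]]' | grep -E "^t|wrist_f|ee_pos"; done
```

```text
t: 21.5
ee_pos: [0.5169, -0.0006, 0.093]
wrist_force: [0.6, 0.1, -0.0]
t: 21.92
ee_pos: [0.5187, -0.0015, 0.0929]
wrist_force: [0.1, -0.5, 0.4]
t: 22.33
ee_pos: [0.5198, -0.002, 0.0927]
wrist_force: [-3.8, 1.5, 1.7]
```

```bash
for i in 1 2; do python3 -m inch '[[[-0.5,0,0,0],[-1,0,0,0],[-1,0,0,0],[-1,0,0,0]]]' | grep -E "^t|wrist_f|ee_pos"; done; python3 ins.py w13
```

```text
t: 22.67
ee_pos: [0.5201, -0.0021, 0.0926]
wrist_force: [-5.6, 1.5, 3.5]
t: 23.0
ee_pos: [0.5202, -0.0021, 0.0924]
wrist_force: [-8.6, 3.1, 5.3]
tcp board -84.39984527939946 20.574066525101188 92.36959686178086 yaw of -x -23.163708973743407 F -7.9105413451684035 -0.7089661767575158 4.599465303102115
```

```bash
for i in 1 2; do python3 -m inch '[[[-0.5,0,0,0],[-1,0,0,0],[-1.5,0,0,0],[-1.5,0,0,0],[-1.5,0,0,0]]]' | grep -E "^t|wrist_f|ee_pos"; done; python3 ins.py w14
```

```text
t: 23.47
ee_pos: [0.5204, -0.0022, 0.092]
wrist_force: [-11.0, 4.2, 7.5]
t: 23.88
ee_pos: [0.5206, -0.0022, 0.0917]
wrist_force: [-14.9, 4.3, 8.4]
tcp board -84.01816299695575 20.663088441222904 91.6816140304062 yaw of -x -23.122843643621586 F -15.319389350092921 -1.3400060107508396 9.101440282681802
```

```bash
python3 -m inch '[[[-0.5,0,0,0],[-1,0,0,0],[-1,0,0,0],[-1,0,0,0],[-1,0,0,0]]]' | grep -E "wrist_f|ee_pos"; python3 -m inch '[[[2,0,0,0],[5,0,0,0],[12,0,0,0],[25,0,0,0],[35,0,-10,0],[40,0,-40,0],[40,0,-80,0],[35,0,-120,0],[20,0,-160,0],[20,0,-190,0],[20,0,-190,0],[20,0,-190,0],[20,0,-190,0],[20,0,-190,0]]]'; python3 ins.py w15
python3 - <<'E'
from h import *
p,d,m,R,t=shot("scene","s15")
cv2.imwrite("pics/s15c.png",cv2.resize(p[180:290,210:350,::-1],None,fx=5,fy=5,interpolation=cv2.INTER_CUBIC))
p,d,m,R,t=load("w15");X=cloud(d,m,R,t)*1000
a=np.radians(-23.2);ex=np.array([np.cos(a),np.sin(a)]);ey=np.array([-ex[1],ex[0]])
q=X[...,:2]-[589.7,-54.3];bx,by=q@ex,q@ey;z=X[...,2]
for n,z0,z1,lim in(("block",56,66,(-30,70,-50,8)),("wedge",51,63,(-110,-14,-5,45))):
    k=(z>z0)&(z<z1)&(bx>lim[0])&(bx<lim[1])&(by>lim[2])&(by<lim[3])
    print(n,k.sum(),np.percentile(bx[k],[.5,99.5]),np.percentile(by[k],[.5,99.5]),np.median(z[k]),rect(np.c_[bx[k],by[k]]/1000))
E
```

```text
ee_pos: [0.5208, -0.0022, 0.0915]
wrist_force: [-16.3, 4.7, 10.4]
t: 25.52
ee_pos: [0.5068, 0.0033, 0.2814]
ee_rot: [[-0.919, 0.394, -0.002], [0.394, 0.919, -0.0], [0.002, -0.001, -1.0]]
wrist_force: [0.3, -0.1, 0.2]
finger_gap: 0.0002
grip_force: 0.0
tcp board -98.95817403655153 20.28032539975821 281.2957416050468 yaw of -x -23.193338360900047 F 0.4515299947475421 -0.6718352870016258 -0.8879102311070056
block 777 [-10.55    21.3273] [-40.7507 -14.6663] 59.364497379936985 (array([  6. , -27.6]), array([26.9, 33.6]), 89.3)
wedge 1537 [-74.9255 -38.6819] [ 4.1426 38.5314] 56.26761267024633 (array([-55.3,  21.8]), array([35. , 39.5]), 89.3)
```

View pics/s15c.png

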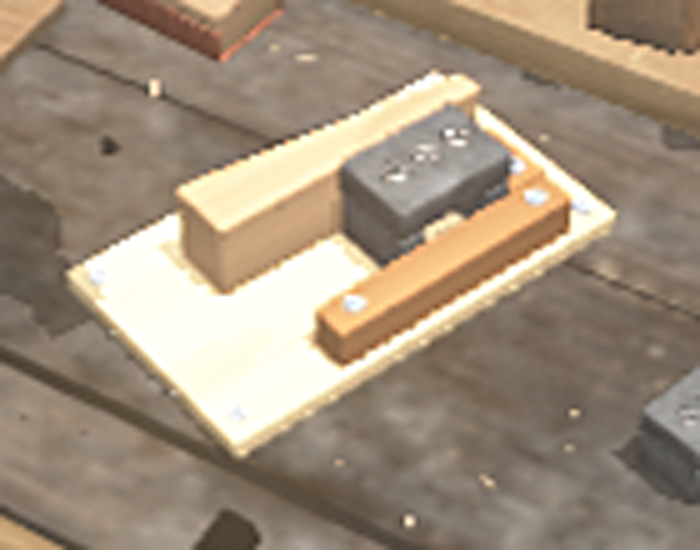

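The wedge is home: its butt measures x = -74.9 mm in the board frame, and it lies along the block's side. The block measures x from -10.5 and y from -40.8, so it is in the corner. The gripper is clear of everything.

```bash
python3 -c "
from rig import bot
print(bot.sign_off())"
```

```text
the job is handed in; nothing more can be done
None
```

The job is handed in (no verdict returned): the middle-sized block stands in the corner against the fence and end stop, and the wedge was driven home with about 17 N, then let go, in about 26 s.

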